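Find the full media cartridge and load it in the blaster's feed dock

TASK

One of the three look-alike cartridges in the blue rack is full and two are empty: heft them to find the full one, and leave the two empties standing in the rack. Stand the full one upright on the green mat and let go of it, then take a fresh grip and lower it (do not drop it) upright between the two tall cheeks of the grey dock until it stands on the dock's floor. Never tip a cartridge over, and leave the wipes can, the dental cast and the tin alone.

Things in the scene. Friction and masses are not known exactly. Their poses are not given: they have to be found in the camera images.
- cartridge_a: Closed cartridge, loose: white box, orange band, black cap; 60 mm along its x, 44 mm along its y, 140 mm tall, alike after a half turn about z; origin at the centre of its underside, z up. Looks like the other two; one of the three is full (0.46 to 0.70 kg), the other two are empty (0.15 to 0.25 kg); which is which changes.
- cartridge_b: Closed cartridge, loose: white box, orange band, black cap; 60 mm along its x, 44 mm along its y, 140 mm tall, alike after a half turn about z; origin at the centre of its underside, z up. Looks like the other two; one of the three is full (0.46 to 0.70 kg), the other two are empty (0.15 to 0.25 kg); which is which changes.
- cartridge_c: Closed cartridge, loose: white box, orange band, black cap; 60 mm along its x, 44 mm along its y, 140 mm tall, alike after a half turn about z; origin at the centre of its underside, z up. Looks like the other two; one of the three is full (0.46 to 0.70 kg), the other two are empty (0.15 to 0.25 kg); which is which changes.
- rack: Fixed blue rack, 82 mm (its x) by 182 mm (its y), turned by up to 0.3 rad; origin under its centre, on the bench. Floor 6 mm thick. Four upright dividers, 8 mm thick, tops 140 mm above the bench, part three cells in a row along y; lips 8 mm thick, tops 30 mm above the bench, close the cells at both x ends.
- rack_cell1 (a point): Centre of the middle cell's floor, 6 mm above the bench, axes as the rack's; the other cells lie 58 mm to +y and -y. A cell measures 66 mm (x) by 50 mm (y) inside. Each cartridge starts in a cell, its x along the rack's x, top 146 mm above the bench: only its two 44 mm wide faces (60 mm apart) are open to fingers
- mat: Fixed green mat, 120 x 120 x 4 mm; origin under its centre on the bench.
- dock: Fixed grey dock on a dark base plate 100 (x) by 130 (y) by 10 mm, turned by up to 0.35 rad; origin under its centre, on the bench. Two tall cheeks at +y and -y, 66 mm apart inside, 10 mm thick, 50 mm wide in x, tops 146 mm above the bench; two low walls at +x and -x, 50 mm apart inside, 8 mm thick, tops 40 mm above the bench.
- dock_seat (a point): Centre of the dock's floor, 10 mm above the bench, axes as the dock's; a loaded cartridge's origin comes to lie here, with its 60 mm along the dock's y (3 mm play all round). The cheeks then cover its 44 mm wide faces to 4 mm below its top; its 60 mm wide faces (44 mm apart) stay open to fingers above the low walls.
- wipes_can: Bystander: wipes can, white with a red band, 90 mm across, 150 mm tall, loose; origin at the centre of its underside.
- dental_cast: Bystander: round plaster dental cast with teeth, 68 mm across, 35 mm tall, loose; origin at the centre of its underside.
- wax_tin: Bystander: flat round metal tin, 72 mm across, 22 mm tall, loose; origin at the centre of its underside.
Mind the look-alikes: they are no part of the job. What is shaped like the cartridge_a but yellow is not meant.

How it is judged:
By the outcome, as a careful person would: the job done as asked, in the order asked, and still so for the second after the job is handed in, with the robot touching nothing.
It also fails if it takes over 72 s, if anything falls off the work surface, if the arm or the gripper's body presses on something with over 40 N, if the wrist force passes 120 N, or if a joint passes its speed limit or range.

ROBOT

A 6-joint arm with a two-finger parallel gripper is mounted at the origin on the work surface. World frame = base frame: x ahead of the robot, y to its left, z up, the work surface at z = 0. Lengths are in mm, angles in rad, forces in N, time in s.
With the tool pointing down it reaches from about 400 to 825 mm from the base axis. Payload 7 kg.
Tool frame: the origin (TCP) lies on the centre line of the jaws, within the pads' length; the fingertips stand 11 mm ahead of it and the grasp point (between the pads) lies 8 mm behind it; z points along the fingers, y is the line along which they close (so a half turn about z gives the same grasp; the last joint's range is limited). The gripper opens to 88 mm and grips with 3 to 60 N. Pads are 19 mm wide; open, the fingers measure 130 mm over their backs; the gripper's body (78 mm by 193 mm) begins 47 mm behind the grasp point.
Start: joints at [-0.86, 0.359, 0.012, 0, -1.224, -0.288], TCP at [276.935, -615.55, 237.561] pointing down, gripper open.
Joint ranges: [-3.07, 3.07], [-1.43, 2.12], [-1.02, 1.25], [-3.03, 1.67], [-3.05, -0], [-3.03, 3.03]. Speed limits (rad/s): [2.39, 2.39, 3.01, 3.14, 3.14, 3.14].

INTERFACE

Orientations are given as a 3x3 rotation matrix whose columns are the frame's x, y, z axes.
In Python, from workcell import env gives the robot as it stands. The module is installed in compiled form; this text tells all that it offers.
- The arm moves only by the tool step_arm, never from a script. Its argument "steps" is text: rows parted by semicolons, each of 7 numbers parted by spaces: the shift along the tool's x, y, z in cm, then the turn, a rotation vector about the tool's x, y, z in rad, then the opening in per cent of the stroke, from 0 (shut) to 100 (fully open). In form: tx ty tz ax ay az hand; .... A call has 1 to 12 rows; each row shifts and turns the commanded pose from where the row before left it, along the tool's axes as they then stand; what a row does not reach is not made up. A row lasts 1/8 s, in which the tool goes at most 62.5 mm and 10.7 degrees, less where a joint would pass 70% of its speed; a pose out of reach is approached as far as the arm can. A call with a gripper value outside its range is refused whole. The fingers move at their own pace and stop on an object; "force" is the grip in N (left out, the last holds). Time passes only in rows, so rows that do not move let the fingers close. It gives the time, the measured TCP pose, the force, the opening and the grip force at its end, in the units of the state.
- env.state(): the state, without advancing time (a new reading comes with each control period).
- env.snapshot(name): name is "side" or "top" or "wrist"; returns (picture, depth): 480x640x3 uint8, blue, green, red; 480x640 float32, mm along the optical axis (not along the pixel's ray), 0 where there is no reading.
- env.get_calibration(name): a dict with "fx", "fy", "cx", "cy" (pixels), "k1" (the pictures are not rectified: a ray, as slopes to the right and down, at radius r is drawn at 1 + k1 r^2 times it, then the intrinsics apply), "rvec" (rotation vector, rad) and "tvec" (3), from world to camera coordinates, as OpenCV has them; the wrist camera has in their place "tool_from_camera" (4x4, takes a point from camera to tool coordinates, whose origin is the TCP and whose axes are the flange's). Camera axes: x right, y down, z forward; pixel columns grow to the right and rows downward; lengths in mm; the calibration is good to about 2 mm. A picture is of the moment at which its call begins: read the wrist's pose just before it. get_calibration takes no time and is no camera call.
- env.hand_in(): hands the job in; it is judged then, once.
The state is a dict: "time_s": time; "joint_positions": joint angles; "joint_velocities": joint speeds; "joint_torque": joint torques, N m; "eef_pos": TCP position; "ee_rot": TCP orientation; "wrist_force": force on the tool from outside, world axes, zero at the start; "moment": the same for the moment, N m; "finger_gap": opening from 0.0 (shut) to 1.0 (fully open); "finger_force": force on a finger pad.
Only numpy, scipy, OpenCV 4.12 (cv2) and the standard library are available. Lean on these libraries where they do the work, as an engineer would, in place of code of your own. Each camera call takes 0.05 s, during which the arm holds its last target. There are 200 camera calls.

## Working session

There is one attempt and no reset: what is moved stays moved. The work goes in short steps, Python scripts to look and compute and a tool call to move; the robot and the scene stay as the last step left them, time stands still between calls to the robot, and variables do not carry over. Pictures are saved under pics/ and viewed, at most 10 in all, crops included, and the job is handed in when it is done.

Besides the shell and the picture viewer there is one more tool, called after "Request:" as name(argument=value, ...) on one line, values as JSON. step_arm: Moves the arm, as the interface text tells. Its arguments: {"type":"object","properties":{"steps":{"type":"string"},"force":{"type":"number"}},"required":["steps"]}

```bash
mkdir -p pics; ls; cat > h.py <<'E'
import numpy as np, cv2
from workcell import env
def snap(n):
    s=env.state(); im,d=env.snapshot(n); c=env.get_calibration(n)
    if 'rvec' in c:
        R=cv2.Rodrigues(np.array(c['rvec'],float))[0]; t=np.array(c['tvec'],float).ravel()
        Rw=R.T; o=-R.T@t
    else:
        T=np.array(c['tool_from_camera']); A=np.array(s['ee_rot']).reshape(3,3)
        Rw=A@T[:3,:3]; o=A@T[:3,3]+np.array(s['eef_pos'])
    return im,d,dict(c=c,R=Rw,o=o)
def rays(k,uv):
    c=k['c']; uv=np.atleast_2d(np.array(uv,float))
    p=np.c_[(uv[:,0]-c['cx'])/c['fx'],(uv[:,1]-c['cy'])/c['fy']]
    q=p.copy()
    for _ in range(10): q=p/(1+c['k1']*(q**2).sum(1,keepdims=True))
    return np.c_[q,np.ones(len(q))]
def onplane(k,uv,z):
    r=rays(k,uv)@k['R'].T
    return k['o']+r*((z-k['o'][2])/r[:,2])[:,None]
def cloud(k,d):
    v,u=np.mgrid[:480,:640]; r=rays(k,np.c_[u.ravel(),v.ravel()])
    P=(r*d.reshape(-1,1))@k['R'].T+k['o']
    P[d.ravel()<=0]=np.nan
    return P.reshape(480,640,3)
E
python3 - <<'E'
from h import *
s=env.state(); print({k:np.round(v,3).tolist() for k,v in s.items()})
for n in ['side','top']:
    im,d,k=snap(n); cv2.imwrite(f'pics/{n}.png',im); print(n,k)
E
```

```text
pics
{'time_s': 0.0, 'joint_positions': [-0.86, 0.359, 0.011, -0.0, -1.224, -0.288], 'joint_velocities': [0.0, -0.0, -0.0, -0.001, 0.0, 0.001], 'joint_torque': [-0.001, -58.272, 29.304, 6.997, 0.007, -0.0], 'eef_pos': [276.754, -615.137, 236.643], 'ee_rot': [[-0.912, -0.41, -0.001], [-0.41, 0.912, 0.001], [0.0, 0.002, -1.0]], 'wrist_force': [0.5, 0.792, -0.091], 'moment': [0.001, 0.022, 0.012], 'finger_force': 0.0, 'finger_gap': 0.998}
side {'c': {'fx': 438.93449961172877, 'fy': 438.93449961172877, 'cx': 317.7323406274597, 'cy': 243.11493940177004, 'k1': -0.08718238780839373, 'rvec': array([ 0.06485741, -2.91798187,  1.09291451]), 'tvec': array([586.87691857,  37.38028583, 858.59613892])}, 'R': array([[-0.99882207, -0.03020351,  0.03797656],
       [-0.04771995,  0.7532284 , -0.65602575],
       [-0.00879074, -0.65706523, -0.75378246]]), 'o': array([554.70810598, 563.11102012, 676.91508276])}
top {'c': {'fx': 543.2253683171291, 'fy': 543.2253683171291, 'cx': 323.812630438033, 'cy': 239.82564463137126, 'k1': -0.10269974253325687, 'rvec': array([ 2.14242211, -2.19744481,  0.12055539]), 'tvec': array([  55.8673327 ,  563.91192577, 1077.56565951])}, 'R': array([[-0.02558875, -0.99415378,  0.10489749],
       [-0.99966249,  0.0249763 , -0.00714825],
       [ 0.00448651, -0.105045  , -0.99445735]]), 'o': array([ 449.01081444,   49.46675002, 1130.57856808])}
```

View pics/side.png

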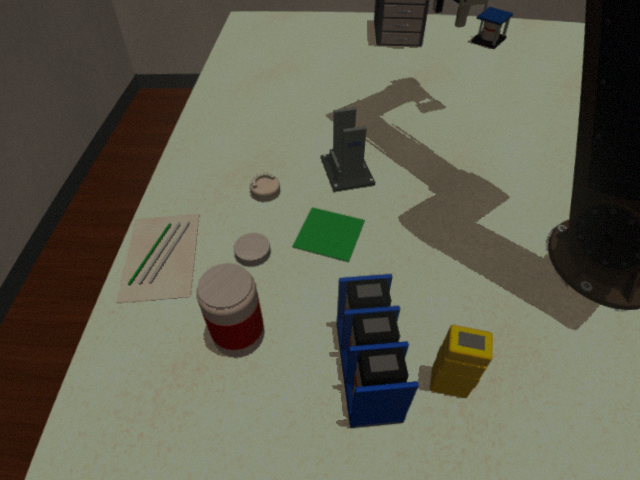

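View pics/top.png

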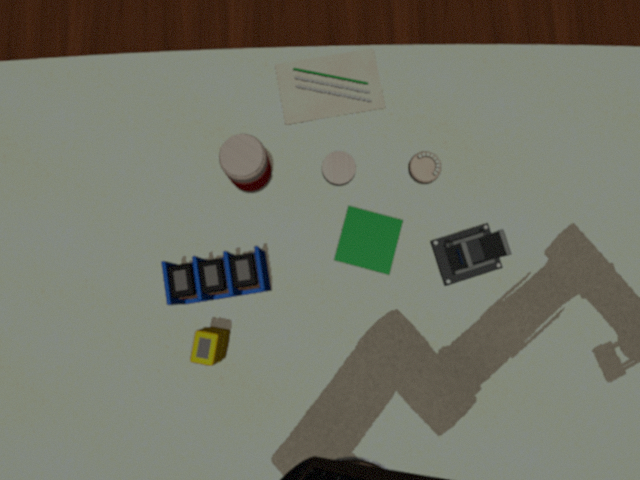

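Side: the three black-capped white cartridges are in the blue rack at about (370,292), (376,330) and (382,367). The yellow look-alike is at (462,360), the mat at (330,234), the dock at (347,150), the can at (232,305), the tin at (252,249) and the cast at (265,186).
Top: the caps are at (181,281), (212,275) and (246,270), the mat at (368,240), the dock at (468,254) and the yellow one at (206,346).
What could be taken for a cartridge: the three caps in the rack (wanted) or the yellow box at top (206,346), which I reject by colour.

```bash
python3 - <<'E'
from h import *
def rect(P): 
    r=cv2.minAreaRect(P[:,:2].astype(np.float32)); return np.round(r[0],1),np.round(r[1],1),round(r[2],1)
for n in ['side','top']:
    im,d,k=snap(n); P=cloud(k,d); hsv=cv2.cvtColor(im,cv2.COLOR_BGR2HSV)
    H,S,V=[hsv[...,i].astype(int) for i in range(3)]
    roi=np.zeros((480,640),bool)
    if n=='side': roi[260:430,300:430]=1
    else: roi[230:320,150:285]=1
    blue=(H>100)&(H<130)&(S>120)&roi
    Q=P[blue]; print(n,'blue z pct',np.nanpercentile(Q[:,2],[1,50,90,99]))
    top=Q[np.abs(Q[:,2]-140)<8]; print(' divider tops',len(top),rect(top),'z',np.nanmedian(top[:,2]))
    # cap grey labels
    g=(S<60)&(V>75)&(P[...,2]>130)&(P[...,2]<165)&roi
    nc,lab,st,ce=cv2.connectedComponentsWithStats(g.astype(np.uint8))
    for i in range(1,nc):
        if st[i,4]>60: print(' label',st[i,4],ce[i].round(),np.nanmedian(P[lab==i],0).round(1),onplane(k,ce[i],146).round(1))
    green=(H>50)&(H<80)&(S>150); nc,lab,st,ce=cv2.connectedComponentsWithStats(green.astype(np.uint8)); i=1+np.argmax(st[1:,4])
    c=cv2.findContours((lab==i).astype(np.uint8),0,2)[0][0].reshape(-1,2)
    print(' mat',rect(onplane(k,c,4)),np.nanmedian(P[lab==i],0).round(1))
    # dock
    c0=np.array([450,100]) if 0 else None
    roi=np.zeros((480,640),bool)
    if n=='side': roi[95:200,310:385]=1
    else: roi[215:290,425:520]=1
    Q=P[roi&(V<110)]
    t=Q[np.abs(Q[:,2]-146)<8]; print(' cheek tops',len(t),len(t) and (rect(t),np.median(t[:,2])))
    b=Q[np.abs(Q[:,2]-10)<6]; print(' plate',len(b),rect(b),np.median(b[:,2]))
    m=onplane(k,cv2.findContours((roi&(V<75)).astype(np.uint8),0,2)[0][0].reshape(-1,2),10); print(V[roi].min())
    yl=(H>22)&(H<32)&(S>180); Q=P[yl]; print(' yellow',np.nanmedian(Q[Q[:,2]>130],0).round(0)); 
    for nm,lo,hi in [('can',(100,300,185,275),0)] if n=='top' else []: pass
E
```

```text
side blue z pct [ 12.7829298  106.40570156 140.90648967 143.50374787]
 divider tops 1534 (array([495. , 248.9]), array([ 81.1, 182.7]), 8.0) z 140.2247975666861
 mat (array([566.5, -51.8]), array([117.3, 116.5]), 73.6) [566.1 -48.2   4.4]
 cheek tops 264 ((array([ 530.1, -254.6]), array([50.1, 88.3]), 15.9), np.float64(145.0073450684087))
 plate 771 (array([ 504.3, -392.6]), array([438.8, 145.6]), 78.5) 10.446331876769364
26
 yellow [351. 259. 141.]
top blue z pct [ 25.43033954 136.18937419 141.83102693 145.92480124]
 divider tops 920 (array([493.1, 248. ]), array([ 78.5, 180. ]), 7.7) z 139.80220639314052
 label 188 [242. 270.] [501.4 191.7 146.5] [[501.7 191.5 146. ]]
 label 179 [211. 275.] [493.4 249.  147. ] [[493.1 249.4 146. ]]
 label 171 [180. 280.] [485.9 306.  146.9] [[485.8 305.9 146. ]]
 mat (array([566. , -51.4]), array([113.9, 113.8]), 73.5) [565.8 -51.4   4.1]
 cheek tops 341 ((array([ 530.8, -254.8]), array([50.3, 87.3]), 15.3), np.float64(145.47319093993224))
 plate 1672 (array([ 530.8, -254.9]), array([100.9, 130.5]), 15.9) 10.160193461433664
16
 yellow [359. 254. 140.]
```

Rack centre is about (494, 248.5) with a yaw of 0.138 rad, and its divider tops measure 140 as stated. The dock is at (530.7, -254.8) with a yaw of 0.272 rad, and its cheek tops measure 145. The mat is at (566, -51.5). The two views agree within 2 mm, so I turn the tool to the rack's yaw and travel over.

Request:
step_arm(steps="0 0 0 0 0 -0.1837 100;0 0 0 0 0 -0.1837 100;0 0 0 0 0 -0.1837 100;0 0 0 0 0 -0.1837 100;0 0 0 0 0 -0.1837 100;0 0 0 0 0 -0.1837 100;0 0 0 0 0 -0.1837 100;-4.75 -3.5 0.2 0 0 0 100;-4.75 -3.5 0 0 0 0 100;-4.75 -3.5 0 0 0 0 100;-4.75 -3.5 0 0 0 0 100;-4.75 -3.5 0 0 0 0 100", force=30)

```text
time_s: 1.7
eef_pos: [418.2, -354.5, 235.6]
ee_rot: [[0.137, -0.991, 0.0], [-0.991, -0.137, -0.0], [0.0, -0.0, -1.0]]
wrist_force: [1.0, -0.7, 0.6]
finger_gap: 0.999
finger_force: 0.0
```

Request:
step_arm(steps="-4.75 -3.5 0 0 0 0 100;-4.75 -3.5 0 0 0 0 100;-4.75 -3.5 0 0 0 0 100;-5.5 0 0 0 0 0 100;-5.5 0 0 0 0 0 100;-5.5 0 0 0 0 0 100;-5.5 0 0 0 0 0 100;-5.5 0 0 0 0 0 100;-5.5 0 0 0 0 0 100;0 0 0 0 0 0 100")

```text
time_s: 2.95
eef_pos: [456.2, 129.3, 235.6]
ee_rot: [[0.142, -0.99, 0.0], [-0.99, -0.142, 0.0], [-0.0, -0.0, -1.0]]
wrist_force: [0.3, -1.4, -0.6]
finger_gap: 1.0
finger_force: 0.0
```

```bash
cat >> h.py <<'E'
def togo(x,y,z,yaw):
    "shift (cm) along tool axes and turn about tool z, to put the grasp TCP at x,y,z with tool y at yaw (deg)"
    s=env.state(); A=np.array(s['ee_rot']).reshape(3,3); d=np.array([x,y,z])-s['eef_pos']
    a=np.deg2rad(yaw); Y=np.array([np.cos(a),np.sin(a),0]); Z=np.array([0,0,-1.]); T=np.c_[np.cross(Y,Z),Y,Z]
    print('t',s['time_s'],'at',np.round(s['eef_pos'],1),'go cm',np.round(A.T@d/10,2),'turn',np.round(cv2.Rodrigues(A.T@T)[0].ravel(),3),'F',np.round(s['wrist_force'],2),'gap',round(s['finger_gap']*88,1),'grip',np.round(s['finger_force'],1))
E
python3 - <<'E'
from h import *
togo(493.3,249,250,187.9)
im,d,k=snap('wrist'); cv2.imwrite('pics/w1.png',im)
E
```

```text
t 2.95 at [456.2 129.3 235.6] go cm [-11.33  -5.37  -1.43] turn [-0.     0.     0.005] F [ 0.31 -1.45 -0.62] gap 88.0 grip 0.0
```

View pics/w1.png

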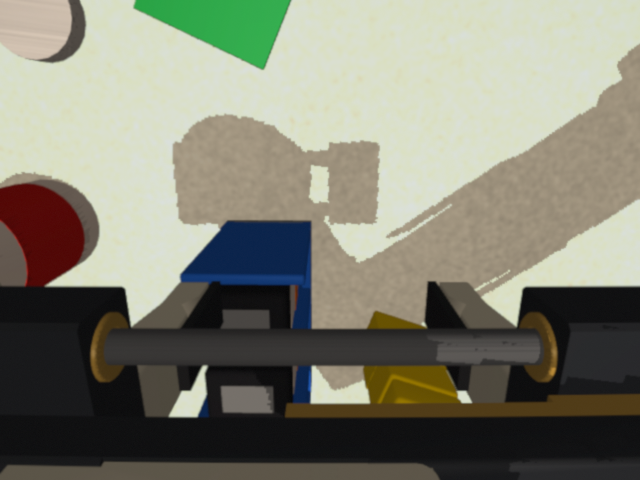

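The wrist view shows the two nearest caps at (246,320) and (247,398) inside the blue rack. The yellow look-alike at (410,360) stands outside it, and the can is at the left. I check the cap positions with this view and make the crop of the choice.

```bash
python3 - <<'E'
from h import *
im,d,k=snap('wrist'); P=cloud(k,d)
print(onplane(k,[[246,320],[247,398]],146).round(1), P[320,246].round(1),P[398,247].round(1))
cv2.imwrite('pics/crop.png',cv2.resize(im[210:430,160:480],None,fx=2,fy=2))
togo(501.5,191.5,235,187.9)
E
```

```text
[[499.6 185.2 146. ]
 [493.7 245.9 146. ]] [499.4 184.6 147. ] [493.6 245.4 146.6]
t 3.05 at [456.3 126.7 235.4] go cm [-5.79 -5.38  0.04] turn [ 0.    -0.     0.002] F [0.06 0.25 0.47] gap 88.0 grip 0.0
```

View pics/crop.png

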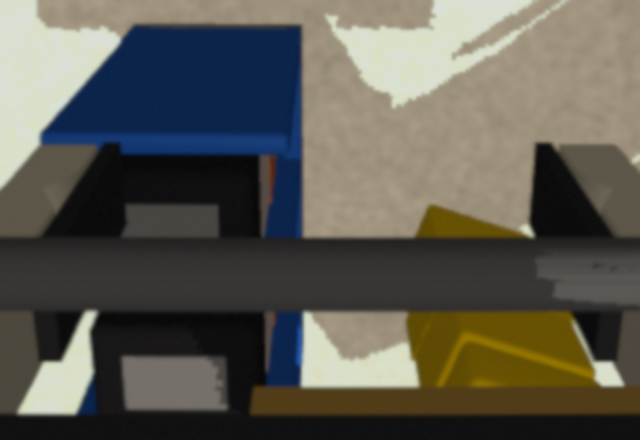

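The crop shows black-capped cartridges standing between blue dividers, with the orange-banded white body glimpsed beside them. Yellow is separate at (500,320). The x positions agree within 2 mm; the cross-bar covers part of each label, which biases y. I go over the nearest cartridge and down.

Request:
step_arm(steps="-2.9 -2.7 0 0 0 0 100;-2.9 -2.7 0 0 0 0 100;0 0 0 0 0 0 100;0 0 0 0 0 0 100")

```text
time_s: 3.55
eef_pos: [502.0, 189.7, 235.1]
ee_rot: [[0.136, -0.991, -0.001], [-0.991, -0.136, -0.001], [0.001, 0.001, -1.0]]
wrist_force: [0.2, -0.3, -0.4]
finger_gap: 1.002
finger_force: 0.0
```

```bash
python3 -c "
from h import *
togo(501.5,191.5,107,187.9)"
```

```text
t 3.55 at [502.  189.7 235.1] go cm [-0.19  0.02 12.81] turn [ 0.001 -0.001 -0.001] F [ 0.18 -0.3  -0.45] gap 88.2 grip 0.0
```

Request:
step_arm(steps="-0.2 0 4.5 0 0 0 100;0 0 4.5 0 0 0 100;0 0 3 0 0 0 100;0 0 0.8 0 0 0 100;0 0 0 0 0 0 60;0 0 0 0 0 0 60;0 0 0 0 0 0 60;0 0 0 0 0 0 60;0 0 0 0 0 0 60;0 0 0 0 0 0 60", force=30)

```text
time_s: 4.8
eef_pos: [502.3, 193.4, 108.5]
ee_rot: [[0.138, -0.99, 0.001], [-0.99, -0.138, 0.001], [-0.0, -0.001, -1.0]]
wrist_force: [-1.9, -0.2, 7.0]
finger_gap: 0.686
finger_force: 29.9
```

```bash
python3 -c "
from h import *
togo(501.5,191.5,107,187.9)"
```

```text
t 4.8 at [502.3 193.4 108.5] go cm [0.18 0.11 0.15] turn [-0.001  0.     0.   ] F [-1.93 -0.18  6.95] gap 60.4 grip 29.9
```

The gap of 60.4 mm matches the cartridge's 60 mm. I lift 1.5 cm to heft it.

Request:
step_arm(steps="0 0 -0.5 0 0 0 60;0 0 -0.5 0 0 0 60;0 0 -0.5 0 0 0 60;0 0 0 0 0 0 60;0 0 0 0 0 0 60;0 0 0 0 0 0 60")

```text
time_s: 5.55
eef_pos: [501.8, 193.0, 122.4]
ee_rot: [[0.137, -0.991, -0.0], [-0.991, -0.137, -0.0], [0.0, 0.0, -1.0]]
wrist_force: [-0.3, 0.3, -2.6]
finger_gap: 0.685
finger_force: 29.9
```

Request:
step_arm(steps="0 0 0 0 0 0 60")

```text
time_s: 5.68
eef_pos: [501.9, 193.0, 122.4]
ee_rot: [[0.137, -0.991, -0.0], [-0.991, -0.137, -0.0], [0.0, 0.0, -1.0]]
wrist_force: [0.1, 0.5, -2.8]
finger_gap: 0.684
finger_force: 29.9
```

Request:
step_arm(steps="0 0 0 0 0 0 60")

```text
time_s: 5.8
eef_pos: [501.9, 193.0, 122.5]
ee_rot: [[0.137, -0.991, -0.0], [-0.991, -0.137, -0.0], [0.0, 0.0, -1.0]]
wrist_force: [0.0, 0.7, -2.9]
finger_gap: 0.689
finger_force: 29.9
```

About 2.8 N, likely empty. I put it back and move on to the middle cell.

Request:
step_arm(steps="0 0 0.5 0 0 0 60;0 0 0.5 0 0 0 60;0 0 0.4 0 0 0 60;0 0 0 0 0 0 60;0 0 0 0 0 0 100;0 0 0 0 0 0 100;0 0 0 0 0 0 100;0 0 0 0 0 0 100;0 0 -3 0 0 0 100;0 0 -4 0 0 0 100;0 0 0 0 0 0 100")

```text
time_s: 7.18
eef_pos: [503.6, 194.2, 181.8]
ee_rot: [[0.138, -0.99, 0.005], [-0.99, -0.138, 0.003], [-0.003, -0.006, -1.0]]
wrist_force: [-0.2, 1.2, -0.4]
finger_gap: 0.999
finger_force: 0.0
```

```bash
python3 -c "
from h import *
togo(493.5,249,178,187.9)"
```

```text
t 7.175 at [503.6 194.2 181.8] go cm [-5.57  0.25  0.4 ] turn [-0.006  0.003  0.001] F [-0.18  1.2  -0.44] gap 87.9 grip 0.0
```

Request:
step_arm(steps="-2.8 0.1 0 0 0 0 100;-2.8 0.1 0 0 0 0 100;0 0 0 0 0 0 100;0 0 4 0 0 0 100;0 0 3.1 0 0 0 100;0 0 0 0 0 0 60;0 0 0 0 0 0 60;0 0 0 0 0 0 60;0 0 0 0 0 0 60;0 0 0 0 0 0 60;0 0 0 0 0 0 60")

```text
time_s: 8.55
eef_pos: [492.9, 248.7, 108.9]
ee_rot: [[0.138, -0.99, 0.002], [-0.99, -0.138, 0.001], [-0.001, -0.002, -1.0]]
wrist_force: [-0.2, 0.5, 6.3]
finger_gap: 0.681
finger_force: 30.0
```

Request:
step_arm(steps="0 0 -0.5 0 0 0 60;0 0 -0.5 0 0 0 60;0 0 -0.5 0 0 0 60;0 0 0 0 0 0 60;0 0 0 0 0 0 60;0 0 0 0 0 0 60")

```text
time_s: 9.3
eef_pos: [492.1, 248.2, 122.3]
ee_rot: [[0.137, -0.991, -0.0], [-0.991, -0.137, -0.0], [0.0, 0.0, -1.0]]
wrist_force: [0.4, 0.5, -2.2]
finger_gap: 0.682
finger_force: 30.0
```

Request:
step_arm(steps="0 0 0 0 0 0 60")

```text
time_s: 9.43
eef_pos: [492.2, 248.2, 122.4]
ee_rot: [[0.137, -0.991, -0.0], [-0.991, -0.137, -0.0], [0.0, 0.0, -1.0]]
wrist_force: [0.2, 0.7, -2.4]
finger_gap: 0.685
finger_force: 30.0
```

Request:
step_arm(steps="0 0 0 0 0 0 60")

```text
time_s: 9.55
eef_pos: [492.2, 248.2, 122.5]
ee_rot: [[0.137, -0.991, -0.0], [-0.991, -0.137, -0.0], [0.0, 0.0, -1.0]]
wrist_force: [-0.4, 0.4, -1.4]
finger_gap: 0.682
finger_force: 30.0
```

About 2 N, so this one is also empty. The last cell should hold the full one; I put this one back and heft it.

Request:
step_arm(steps="0 0 0.5 0 0 0 60;0 0 0.5 0 0 0 60;0 0 0.4 0 0 0 60;0 0 0 0 0 0 60;0 0 0 0 0 0 100;0 0 0 0 0 0 100;0 0 0 0 0 0 100;0 0 0 0 0 0 100;0 0 -3 0 0 0 100;0 0 -4 0 0 0 100;0 0 0 0 0 0 100")

```text
time_s: 10.92
eef_pos: [493.8, 249.5, 181.9]
ee_rot: [[0.138, -0.99, 0.005], [-0.99, -0.138, 0.004], [-0.003, -0.005, -1.0]]
wrist_force: [0.2, 0.2, -0.7]
finger_gap: 0.999
finger_force: 0.0
```

```bash
python3 -c "
from h import *
togo(485.7,306,178,187.9)"
```

```text
t 10.925 at [493.8 249.5 181.9] go cm [-5.71  0.03  0.4 ] turn [-0.005  0.003  0.001] F [ 0.23  0.2  -0.67] gap 87.9 grip 0.0
```

Request:
step_arm(steps="-2.8 0 0 0 0 0 100;-2.9 0 0 0 0 0 100;0 0 0 0 0 0 100;0 0 4 0 0 0 100;0 0 3.1 0 0 0 100;0 0 0 0 0 0 60;0 0 0 0 0 0 60;0 0 0 0 0 0 60;0 0 0 0 0 0 60;0 0 0 0 0 0 60;0 0 0 0 0 0 60")

```text
time_s: 12.3
eef_pos: [485.2, 305.4, 109.0]
ee_rot: [[0.138, -0.99, 0.002], [-0.99, -0.138, 0.002], [-0.001, -0.002, -1.0]]
wrist_force: [0.7, 0.5, 6.5]
finger_gap: 0.687
finger_force: 30.0
```

Request:
step_arm(steps="0 0 -0.5 0 0 0 60;0 0 -0.5 0 0 0 60;0 0 -0.5 0 0 0 60;0 0 0 0 0 0 60;0 0 0 0 0 0 60;0 0 0 0 0 0 60")

```text
time_s: 13.05
eef_pos: [484.2, 304.6, 122.3]
ee_rot: [[0.137, -0.991, -0.0], [-0.991, -0.137, -0.0], [0.0, 0.0, -1.0]]
wrist_force: [0.4, 0.2, -6.5]
finger_gap: 0.684
finger_force: 30.0
```

Request:
step_arm(steps="0 0 0 0 0 0 60")

```text
time_s: 13.18
eef_pos: [484.3, 304.7, 122.4]
ee_rot: [[0.137, -0.991, -0.0], [-0.991, -0.137, -0.0], [0.0, 0.0, -1.0]]
wrist_force: [-0.5, 0.3, -6.8]
finger_gap: 0.683
finger_force: 30.0
```

Request:
step_arm(steps="0 0 0 0 0 0 60")

```text
time_s: 13.3
eef_pos: [484.4, 304.6, 122.5]
ee_rot: [[0.137, -0.991, -0.0], [-0.991, -0.137, -0.0], [0.0, 0.0, -1.0]]
wrist_force: [-0.6, 0.5, -6.2]
finger_gap: 0.684
finger_force: 30.0
```

6.5 N makes this the full one. I raise it with a firmer grip and carry it over the mat.

Request:
step_arm(steps="0 0 -2 0 0 0 60;0 0 -3.5 0 0 0 60;0 0 -4 0 0 0 60;0 0 -4 0 0 0 60;0 0 -3.5 0 0 0 60;2 -0.2 0 0 0 0 60;4 -0.4 0 0 0 0 60;4.9 -0.4 0 0 0 0 60;4.9 -0.4 0 0 0 0 60;4.9 -0.4 0 0 0 0 60;4.9 -0.4 0 0 0 0 60;4.9 -0.4 0 0 0 0 60", force=45)

```text
time_s: 14.8
eef_pos: [551.1, 3.8, 290.8]
ee_rot: [[0.137, -0.991, -0.002], [-0.991, -0.137, -0.0], [-0.0, 0.002, -1.0]]
wrist_force: [0.7, -0.3, -5.9]
finger_gap: 0.679
finger_force: 45.0
```

Request:
step_arm(steps="3.9 -0.4 0 0 0 0 60;2 -0.2 0 0 0 0 60;0 0 0 0 0 0.08 60;0 0 0 0 0 0.16 60;0 0 0 0 0 0.16 60;0 0 0 0 0 0.16 60;0 0 0 0 0 0.16 60;0 0 0 0 0 0.16 60;0 0 0 0 0 0.16 60;0 0 0 0 0 0.16 60;0 0 0 0 0 0.16 60;0 0 0 0 0 0.08 60")

```text
time_s: 16.3
eef_pos: [564.8, -52.2, 290.6]
ee_rot: [[-0.965, -0.261, -0.003], [-0.261, 0.965, -0.0], [0.003, 0.001, -1.0]]
wrist_force: [-0.2, -0.5, -6.2]
finger_gap: 0.681
finger_force: 45.0
```

Request:
step_arm(steps="0 0 0 0 0 0 60;0 0 0 0 0 0 60")

```text
time_s: 16.55
eef_pos: [565.6, -51.8, 291.7]
ee_rot: [[-0.964, -0.267, -0.001], [-0.267, 0.964, -0.0], [0.001, 0.0, -1.0]]
wrist_force: [-0.3, -0.5, -5.8]
finger_gap: 0.682
finger_force: 45.0
```

```bash
python3 - <<'E'
from h import *
togo(566,-51.5,110,105.6)
im,d,k=snap('side'); P=cloud(k,d); cv2.imwrite('pics/s2.png',im)
E
```

```text
t 16.55 at [565.6 -51.8 291.7] go cm [-0.07  0.02 18.17] turn [ 0.    -0.001 -0.002] F [-0.3  -0.46 -5.82] gap 60.1 grip 45.0
```

View pics/s2.png

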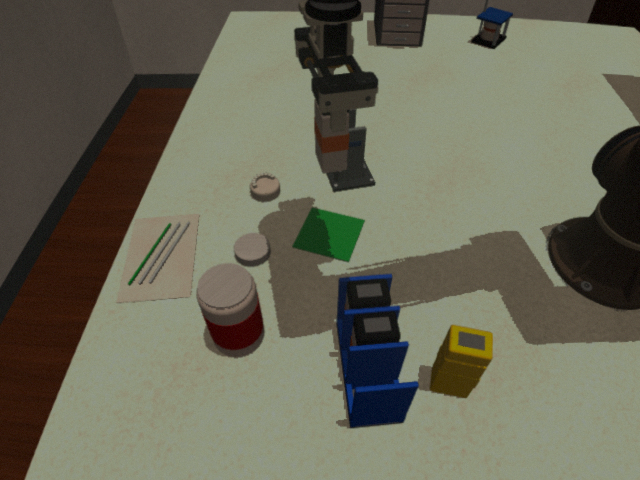

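The side view shows the cartridge held upright at (332,140), with the two empties left in the rack at (370,292) and (376,330). I lower it onto the mat.

Request:
step_arm(steps="0 0 2 0 0 0 60;0 0 4 0 0 0 60;0 0 4 0 0 0 60;0 0 4 0 0 0 60;0 0 2.5 0 0 0 60;0 0 1 0 0 0 60;0 0 0.4 0 0 0 60;0 0 0.2 0 0 0 60;0 0 0 0 0 0 60;0 0 0 0 0 0 60")

```text
time_s: 17.85
eef_pos: [566.5, -51.4, 112.3]
ee_rot: [[-0.964, -0.266, 0.001], [-0.266, 0.964, 0.0], [-0.001, -0.0, -1.0]]
wrist_force: [0.7, 0.6, -6.4]
finger_gap: 0.682
finger_force: 45.0
```

Request:
step_arm(steps="0 0 0.2 0 0 0 60;0 0 0.2 0 0 0 60;0 0 0 0 0 0 60")

```text
time_s: 18.23
eef_pos: [565.9, -51.5, 107.3]
ee_rot: [[-0.964, -0.265, -0.001], [-0.265, 0.964, -0.0], [0.001, 0.0, -1.0]]
wrist_force: [1.0, -0.5, -6.5]
finger_gap: 0.681
finger_force: 45.0
```

Request:
step_arm(steps="0 0 0.1 0 0 0 60;0 0 0 0 0 0 60")

```text
time_s: 18.48
eef_pos: [566.2, -51.5, 107.0]
ee_rot: [[-0.964, -0.266, 0.0], [-0.266, 0.964, -0.0], [-0.0, -0.0, -1.0]]
wrist_force: [-1.8, 0.2, -0.0]
finger_gap: 0.683
finger_force: 45.0
```

It is standing on the mat, with the weight off the wrist. I release, rise, and turn a quarter for the fresh grip across the 44 mm.

Request:
step_arm(steps="0 0 0 0 0 0 100;0 0 0 0 0 0 100;0 0 0 0 0 0 100;0 0 0 0 0 0 100;0 0 -3 0 0 0 100;0 0 -4 0 0 0 100;0 0 0 0 0 0 100;0 0 0 0 0 -0.17 100;0 0 0 0 0 -0.175 100;0 0 0 0 0 -0.175 100;0 0 0 0 0 -0.175 100;0 0 0 0 0 -0.175 100")

```text
time_s: 19.98
eef_pos: [565.9, -51.5, 175.9]
ee_rot: [[-0.414, -0.91, -0.001], [-0.91, 0.414, -0.0], [0.0, 0.001, -1.0]]
wrist_force: [0.4, 0.2, -0.3]
finger_gap: 1.001
finger_force: 0.0
```

Request:
step_arm(steps="0 0 0 0 0 -0.175 100;0 0 0 0 0 -0.175 100;0 0 0 0 0 -0.175 100;0 0 0 0 0 -0.175 100;0 0 0 0 0 0 100;0 0 0 0 0 0 100")

```text
time_s: 20.72
eef_pos: [566.0, -51.5, 176.3]
ee_rot: [[0.261, -0.965, -0.0], [-0.965, -0.261, -0.0], [-0.0, 0.0, -1.0]]
wrist_force: [0.1, -0.3, -0.3]
finger_gap: 1.0
finger_force: 0.0
```

```bash
python3 - <<'E'
from h import *
togo(566.2,-51.5,108,195.6)
for n in ['side','wrist']:
    im,d,k=snap(n); P=cloud(k,d); cv2.imwrite(f'pics/{n}3.png',im)
    m=(np.hypot(P[...,0]-566,P[...,1]+51.5)<70)
    o=m&(P[...,2]>60)&(P[...,2]<143)
    t=m&(np.abs(P[...,2]-144)<5)
    for nm,q in (('body',o),('top',t)):
        Q=P[q]
        if len(Q)>20: print(n,nm,len(Q),cv2.minAreaRect(Q[:,:2].astype(np.float32)),Q[:,2].min().round(1),np.median(Q[:,2]).round(1),Q[:,2].max().round(1))
E
```

```text
t 20.725 at [566.  -51.5 176.3] go cm [ 0.01 -0.02  6.83] turn [ 0.     0.    -0.008] F [ 0.1  -0.27 -0.34] gap 88.0 grip 0.0
side body 970 ((567.1924438476562, -50.38166046142578), (45.54302215576172, 62.58554458618164), 15.424684524536133) 60.0 104.6 143.0
side top 538 ((567.4384765625, -50.87744140625), (43.31121826171875, 61.77762222290039), 14.671355247497559) 139.0 144.4 147.1
wrist body 3656 ((567.2542724609375, -54.68101119995117), (44.49531555175781, 56.98423385620117), 15.58398151397705) 60.0 127.7 143.0
wrist top 9840 ((567.2930908203125, -54.510902404785156), (44.14607238769531, 56.825260162353516), 15.376450538635254) 139.0 144.1 146.6
```

View pics/side3.png

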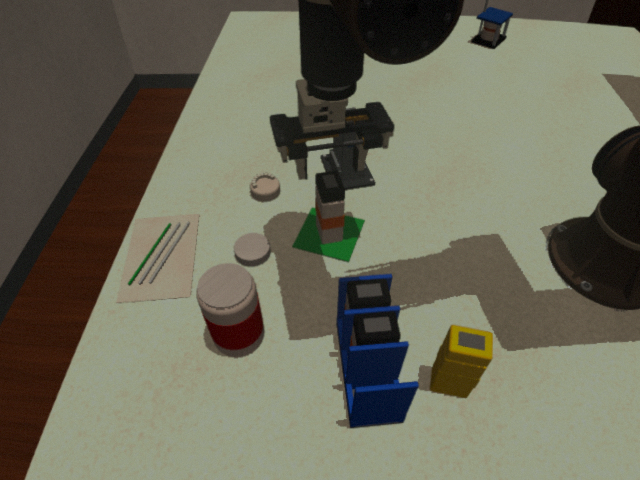

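It stands upright and free on the mat at pixel (331,208). Its top is at z of about 144.3 (4 + 140), centre (567,-51), yaw 15.4°. I take the fresh grip.

Request:
step_arm(steps="0 -0.05 3.5 0 0 -0.008 100;0 0 3.3 0 0 0 100;0 0 0 0 0 0 100;0 0 0 0 0 0 40;0 0 0 0 0 0 40;0 0 0 0 0 0 40;0 0 0 0 0 0 40;0 0 0 0 0 0 40;0 0 0 0 0 0 40;0 0 0 0 0 0 40;0 0 0 0 0 0 40", force=45)

```text
time_s: 22.2
eef_pos: [566.6, -51.4, 108.8]
ee_rot: [[0.272, -0.962, -0.0], [-0.962, -0.272, -0.0], [0.0, 0.0, -1.0]]
wrist_force: [-2.7, 0.5, 5.1]
finger_gap: 0.501
finger_force: 44.9
```

```bash
python3 - <<'E'
from h import *
togo(530.7,-254.8,290,195.6)
E
```

```text
t 22.2 at [566.6 -51.4 108.8] go cm [ 18.6    9.   -18.12] turn [ 0.    -0.     0.004] F [-2.74  0.46  5.1 ] gap 44.1 grip 44.9
```

Request:
step_arm(steps="0 0 -2 0 0 0 40;0 0 -4 0 0 0 40;0 0 -4 0 0 0 40;0 0 -4 0 0 0 40;0 0 -4 0 0 0 40;1.6 0.8 0 0 0 0 40;3.5 1.7 0 0 0 0 40;4.2 2 0 0 0 0 40;4.2 2 0 0 0 0 40;3.5 1.7 0 0 0 0 40;1.6 0.8 0 0 0 0 40;0 0 0 0 0 0 40")

```text
time_s: 23.7
eef_pos: [529.4, -255.7, 286.2]
ee_rot: [[0.27, -0.963, -0.003], [-0.963, -0.27, 0.001], [-0.002, 0.003, -1.0]]
wrist_force: [0.6, 0.5, -6.9]
finger_gap: 0.499
finger_force: 44.9
```

Request:
step_arm(steps="0 0 0 0 0 0 40;0 0 0 0 0 0 40")

```text
time_s: 23.95
eef_pos: [530.8, -253.9, 288.2]
ee_rot: [[0.273, -0.962, -0.0], [-0.962, -0.273, 0.0], [-0.001, 0.0, -1.0]]
wrist_force: [-0.1, 0.6, -5.4]
finger_gap: 0.502
finger_force: 44.9
```

```bash
python3 - <<'E'
from h import *
togo(530.7,-254.8,290,195.6)
for n in ['side','wrist','top']:
    im,d,k=snap(n); P=cloud(k,d); cv2.imwrite(f'pics/{n}4.png',im)
    m=np.hypot(P[...,0]-530,P[...,1]+255)<60
    r=lambda q:(len(P[q]),cv2.minAreaRect(P[q][:,:2].astype(np.float32))) if q.sum()>20 else q.sum()
    hsv=cv2.cvtColor(im,cv2.COLOR_BGR2HSV)
    print(n,'cart lo',r(m&(P[...,2]>178)&(P[...,2]<250)),'cheeks',r(m&(np.abs(P[...,2]-146)<5)),'plate',r((np.hypot(P[...,0]-530,P[...,1]+255)<90)&(np.abs(P[...,2]-10)<4)))
    q=m&(P[...,2]>170)&(P[...,2]<270); print('  zmin',np.nanpercentile(P[q][:,2],[0,2]) if q.any() else None)
E
```

```text
t 23.95 at [ 530.8 -253.9  288.2] go cm [ 0.08  0.03 -0.18] turn [0.    0.001 0.005] F [-0.06  0.61 -5.43] gap 44.2 grip 44.9
side cart lo (833, ((540.7757568359375, -239.93173217773438), (37.3671760559082, 74.30789184570312), 53.16854476928711)) cheeks (171, ((530.1248779296875, -254.9498291015625), (50.14676284790039, 88.11986541748047), 14.951875686645508)) plate (682, ((531.123046875, -254.79415893554688), (100.52043914794922, 133.57052612304688), 15.641188621520996))
  zmin [183.68157941 187.52223601]
wrist cart lo (1944, ((539.38720703125, -283.86944580078125), (44.70749282836914, 1.8139088153839111), 15.64525318145752)) cheeks (1028, ((540.7056274414062, -293.1372375488281), (49.70914840698242, 10.375144004821777), 16.169193267822266)) plate (4036, ((535.2697143554688, -274.4224853515625), (100.18634796142578, 92.4407730102539), 15.47537612915039))
  zmin [185.79371602 189.02074324]
top cart lo 0 cheeks 0 plate 0
  zmin None
```

View pics/wrist4.png

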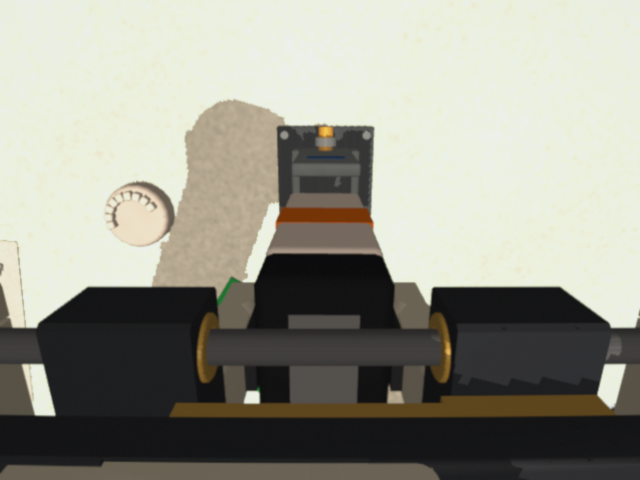

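The wrist view shows the cartridge (cap at (325,320), band at (323,216)) lined up over the dock plate and its far cheek at (325,165), with the cast off to the left at (138,214). Relative to the far cheek it is about 1 mm off in both directions, so I correct by 1 mm and lower in stages, watching the force.

Request:
step_arm(steps="0.1 0.07 1 0 0 0.003 40;0 0 1.5 0 0 0 40;0 0 0.5 0 0 0 40;0 0 0 0 0 0 40;0 0 0 0 0 0 40")

```text
time_s: 24.72
eef_pos: [530.5, -256.1, 258.9]
ee_rot: [[0.27, -0.963, 0.0], [-0.963, -0.27, -0.0], [0.0, -0.0, -1.0]]
wrist_force: [0.1, 0.2, -7.1]
finger_gap: 0.498
finger_force: 44.9
```

```bash
python3 - <<'E'
from h import *
togo(530.2,-254.9,115,195.6)
for n in ['wrist']:
    im,d,k=snap(n); P=cloud(k,d)
    m=np.hypot(P[...,0]-530,P[...,1]+255)<60
    r=lambda q:(len(P[q]),cv2.minAreaRect(P[q][:,:2].astype(np.float32))) if q.sum()>20 else q.sum()
    print(n,'cart lo',r(m&(P[...,2]>156)&(P[...,2]<225)),'cheeks',r(m&(np.abs(P[...,2]-146)<4)),'wall',r(m&(np.abs(P[...,2]-40)<4)))
E
```

```text
t 24.725 at [ 530.5 -256.1  258.9] go cm [-0.13  0.   14.39] turn [-0.    -0.     0.001] F [ 0.07  0.23 -7.14] gap 43.8 grip 44.9
wrist cart lo (2161, ((538.8656616210938, -286.13909912109375), (44.760501861572266, 1.744641661643982), 15.131938934326172)) cheeks (1215, ((540.8253173828125, -292.96185302734375), (49.702857971191406, 10.49064826965332), 15.58781909942627)) wall (558, ((538.9405517578125, -286.92657470703125), (65.7134017944336, 52.94753646850586), 16.6801700592041))
```

Request:
step_arm(steps="-0.08 0 1 0 0 0 40;0 0 1.5 0 0 0 40;0 0 1.5 0 0 0 40;0 0 1.5 0 0 0 40;0 0 1 0 0 0 40;0 0 0 0 0 0 40")

```text
time_s: 25.52
eef_pos: [529.6, -255.1, 192.5]
ee_rot: [[0.269, -0.963, -0.002], [-0.963, -0.269, 0.0], [-0.001, 0.002, -1.0]]
wrist_force: [0.4, -0.3, -6.2]
finger_gap: 0.497
finger_force: 44.9
```

Request:
step_arm(steps="0 0 1 0 0 0 40;0 0 1.5 0 0 0 40;0 0 1 0 0 0 40;0 0 0.5 0 0 0 40;0 0 0 0 0 0 40")

```text
time_s: 26.15
eef_pos: [529.9, -255.2, 153.1]
ee_rot: [[0.27, -0.963, -0.001], [-0.963, -0.27, 0.0], [-0.0, 0.001, -1.0]]
wrist_force: [0.2, 0.2, -7.5]
finger_gap: 0.496
finger_force: 44.9
```

It is between the cheeks with no side force. The low walls come next, so I go slowly.

Request:
step_arm(steps="0 0 0.5 0 0 0 40;0 0 0.5 0 0 0 40;0 0 0.4 0 0 0 40;0 0 0 0 0 0 40;0 0 0 0 0 0 40")

```text
time_s: 26.78
eef_pos: [530.2, -255.2, 139.7]
ee_rot: [[0.27, -0.963, 0.0], [-0.963, -0.27, -0.0], [0.0, -0.0, -1.0]]
wrist_force: [0.3, 0.0, -5.8]
finger_gap: 0.503
finger_force: 44.9
```

Request:
step_arm(steps="0 0 0.5 0 0 0 40;0 0 0.5 0 0 0 40;0 0 0.5 0 0 0 40;0 0 0.3 0 0 0 40;0 0 0 0 0 0 40;0 0 0 0 0 0 40")

```text
time_s: 27.52
eef_pos: [530.2, -255.2, 121.7]
ee_rot: [[0.27, -0.963, 0.0], [-0.963, -0.27, -0.0], [0.0, -0.0, -1.0]]
wrist_force: [0.3, 0.5, -6.5]
finger_gap: 0.502
finger_force: 44.9
```

Request:
step_arm(steps="0 0 0.3 0 0 0 40;0 0 0.2 0 0 0 40;0 0 0 0 0 0 40;0 0 0 0 0 0 40")

```text
time_s: 28.02
eef_pos: [530.1, -255.2, 116.6]
ee_rot: [[0.269, -0.963, 0.0], [-0.963, -0.269, -0.0], [0.0, -0.0, -1.0]]
wrist_force: [-0.3, -0.0, -6.2]
finger_gap: 0.502
finger_force: 44.9
```

Request:
step_arm(steps="0 0 0.1 0 0 0 40;0 0 0.1 0 0 0 40;0 0 0 0 0 0 40")

```text
time_s: 28.4
eef_pos: [530.1, -255.2, 114.8]
ee_rot: [[0.27, -0.963, 0.0], [-0.963, -0.27, -0.0], [0.0, -0.0, -1.0]]
wrist_force: [-0.3, 0.6, -3.0]
finger_gap: 0.498
finger_force: 44.9
```

Request:
step_arm(steps="0 0 0.1 0 0 0 40;0 0 0 0 0 0 40")

```text
time_s: 28.65
eef_pos: [530.1, -255.3, 114.8]
ee_rot: [[0.27, -0.963, 0.001], [-0.963, -0.27, -0.0], [0.001, -0.0, -1.0]]
wrist_force: [-4.0, 2.9, 4.9]
finger_gap: 0.5
finger_force: 44.9
```

Request:
step_arm(steps="0 0 0 0 0 0 60;0 0 0 0 0 0 100;0 0 0 0 0 0 100;0 0 0 0 0 0 100;0 0 0 0 0 0 100;0 0 -2 0 0 0 100;0 0 -4 0 0 0 100;0 0 -5 0 0 0 100;0 0 -5 0 0 0 100;0 4 0 0 0 0 100;0 5 0 0 0 0 100;0 0 0 0 0 0 100")

```text
time_s: 30.15
eef_pos: [440.9, -279.9, 274.4]
ee_rot: [[0.268, -0.963, 0.001], [-0.963, -0.268, -0.0], [0.0, -0.001, -1.0]]
wrist_force: [1.0, -0.1, 0.7]
finger_gap: 1.0
finger_force: 0.0
```

```bash
python3 - <<'E'
from h import *
togo(530,-255,115,195.6)
im,d,k=snap('side'); P=cloud(k,d); cv2.imwrite('pics/s5.png',im)
m=np.hypot(P[...,0]-530.5,P[...,1]+255)<45
t=P[m&(np.abs(P[...,2]-150)<2.5)]; print(len(t),np.median(t,0),cv2.minAreaRect(t[:,:2].astype(np.float32)))
E
```

```text
t 30.15 at [ 440.9 -279.9  274.4] go cm [-0.02 -9.23 15.95] turn [-0.001 -0.    -0.001] F [ 0.95 -0.14  0.75] gap 88.0 grip 0.0
335 [ 531.30029669 -250.6731937   150.1876205 ] ((530.6674194335938, -254.30130004882812), (45.4869270324707, 81.15292358398438), 17.431873321533203)
```

View pics/s5.png

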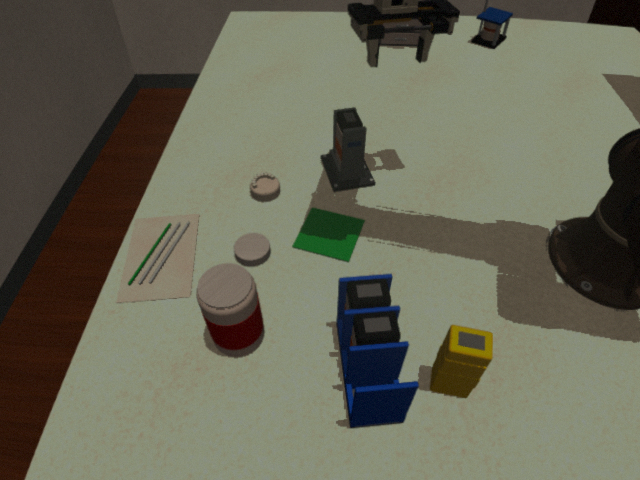

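The cartridge stands in the dock at (349,117), with its top at z 150.2 (10 + 140). The empties are upright in the rack at (370,292) and (376,330), the bystanders have not moved, and the gripper is clear. I hand in.

```bash
python3 -c "
from workcell import env
print(env.hand_in())"
```

```text
the job is handed in; nothing more can be done
None
```

I found the full cartridge by hefting (about 6.5 N, the others 2 to 3 N), stood it on the mat, regripped it and lowered it onto the dock's floor; both empties stand in the rack, and I handed the job in at about 30 s with no verdict returned.

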